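# Ratchet the specimen table round to its lock and pin it

### The arm

A 6-joint arm with a two-finger parallel gripper is mounted at the origin on the work surface. World frame = base frame: x ahead of the robot, y to its left, z up, the work surface at z = 0. Lengths are in m, angles in rad, forces in N, time in s.
With the tool pointing down it reaches from about 0.325 to 0.775 m from the base axis. Payload 5.5 kg.
Tool frame: the origin (TCP) lies on the centre line of the jaws, within the pads' length; the fingertips stand 8 mm ahead of it and the grasp point (between the pads) lies 11 mm behind it (r.tcp_to_tips is the distance from the TCP to the fingertips, in m); z points along the fingers, y is the line along which they close (so a half turn about z gives the same grasp; the last joint's range is limited). The gripper opens to 85 mm and grips with 20 to 120 N. Pads are 22 mm wide; open, the fingers measure 114 mm over their backs; the gripper's body (76 mm by 85 mm) begins 54 mm behind the grasp point. The pads swing forward as they close: fully open they stand 13 mm farther back than shut.
Start: joints at [-0.057, 0.091, 1.231, -0, 1.82, -0.057], TCP at [0.6, -0, 0.239] pointing down, gripper open.
Joint ranges: [-2.87, 2.87], [-0.86, 2.18], [0.17, 2.46], [-1.51, 4.65], [0.06, 2.69], [-2.65, 2.65]. Speed limits (rad/s): [2.57, 2.57, 3.01, 3.14, 3.14, 3.14].

### API

Orientations are given as a rotation vector (axis times angle).
In Python, from plant import r gives the robot as it stands. The module is installed in compiled form; this text tells all that it offers.
- The arm moves only by the tool send_rows, never from a script. Its argument "plan" is a list of rows, each an object of numbers: "hand": the opening, from -1 (shut) to 1 (fully open); "x", "y", "z": the shift along the tool's x, y, z in units of 25 mm (1.0 is 25 mm); "turn": the turn about the tool's z in degrees. A call has 1 to 8 rows; each row shifts and turns the commanded pose from where the row before left it, along the tool's axes as they then stand; what a row does not reach is not made up. A row lasts 1/12 s, in which the tool goes at most 41.7 mm and 7.16 degrees, less where a joint would pass 70% of its speed; a pose out of reach is approached as far as the arm can. A call is refused whole if a number of a shift passes 1 or a number of a turn 7.16, either way. A call with a gripper value outside its range is refused whole. The fingers move at their own pace and stop on an object; "force" is the grip in N (left out, the last holds). Time passes only in rows, so rows that do not move let the fingers close. It gives the time, the measured TCP pose, the force, the opening and the grip force at its end, in the units of the state.
- r.state(): the state, without advancing time (a new reading comes with each control period).
- r.snapshot(name): name is "scene" or "side" or "wrist"; returns a dict with "frame" (420x560x3 uint8, red, green, blue), "camera_matrix" (3x3 intrinsics, pixels), "origin" and "orientation" of the camera in the world. Camera axes: x right, y up, looking along -z (the intrinsics and any distortion apply to the point x, -y, -z); pixel columns grow to the right and rows downward; lengths in m; the calibration is good to about 2 mm. A picture is of the moment at which its call begins. There is no depth.
- r.sign_off(): hands the job in; it is judged then, once.
The state is a dict: "t": time; "joints": joint angles; "dq": joint speeds; "joint_torque": joint torques, N m; "tool_pos": TCP position; "tcp_rot": TCP orientation; "contact_force": force on the tool from outside, world axes, zero at the start; "torque": the same for the moment, N m; "opening": finger opening in m; "grip_force": force on a finger pad.
Only numpy, scipy, OpenCV 4.12 (cv2) and the standard library are available. Lean on these libraries where they do the work, as an engineer would, in place of code of your own. Each camera call takes 0.05 s, during which the arm holds its last target. There are 200 camera calls.

### The job

Pump the lever of the ratchet specimen table, one tooth a stroke, until the hole in the toothed disc comes round under the hole of the steel bracket; do not go past it, and turn the disc only with its lever. Then take the locking pin from its tilted rest and push it down through bracket and disc until its collar sits flat on the bracket, and let go with the lever back at rest. Do not knock over the bottles, the jar or the stack of dishes.

Things in the scene. Friction and masses are not known exactly. Their poses are not given: they have to be found in the camera images.
- indexer: ratchet specimen table, fixed: cream round base (260 dia, 12 high) carrying a 15-tooth aluminium disc, a lever under it and a steel bracket reaching over its rim. Origin on the disc's axis at the base's underside, z up. The disc lies at heights 40 to 52 (tooth tips at radius 93, glass dish 72 dia on its middle up to height 66). A spring pawl on the lever drives the disc anticlockwise seen from above; a second pawl on the base stops it from going back.
- specimen_table (a joint): angle of the disc (rad), growing anticlockwise; 0 when its hole is exactly under the bracket's hole; starts 3 to 5 strokes short (negative). One tooth is 0.419 rad. It turns stiffly (about 0.45 N m) and stays where it is left. A full stroke always leaves it at a whole number of teeth; the first stroke may advance it by less, or up to a quarter more, than a tooth.
- table_hole (a point): centre of the disc's one hole (18 dia, through) on the disc's upper face, 65 from the axis
- bracket_hole (a point): centre of the bracket's hole (16 dia, through) on the bracket's upper face, 76 high, 65 from the axis; the bracket is 14 thick and 36 wide and its upright (up to 76) stands outside the disc's rim. Below the disc, in line, a tight bush starts 16 below the disc's upper face: the pin's last 12 mm need a firm push of about 7 N.
- lever (a joint): lever angle (rad) about the disc's axis: 0 at rest, 0.56 at its far stop, growing anticlockwise. A spring brings it back to 0. After a full stroke, the first 0.14 of the next one is idle (0 to 0.42 for the very first), then it turns the disc until the stop. It takes 1 to 6 N at the post, the stop is hard. A stroke counts in full only at the stop; the next bite needs the lever back below 0.1.
- lever_post (a point): the lever's upright round black post, 20 dia, from 28 to 110 high, 155 from the disc's axis; this point on its axis is 85 high
- pin_rest: fixed cream foot (90 x 70) with a dark steel trough that holds the pin leaning 0.5 rad from vertical towards the foot's -x; the trough (33 wide, 44 long) is open on the pin's upper side and at its top end. Origin at the underside's centre; the pin's collar rests on the trough's top end at [0, 0, 62 mm] of this frame.
- pin_grip (a point): locking pin, 103 long: this point is the centre of its black round handle (22 dia, 45 long). Its z axis runs along the pin from foot to handle. Under the handle a steel collar (30 dia, 6 thick), then the steel shaft (14 dia, 52 long, tapered foot). 0.12 kg. Lift it out along its axis.
- pin_collar (a point): centre of the underside of the pin's collar, 28.5 below the handle's centre along the pin's axis, 52 above the foot
- bottle_a: glass bottle, blue cap, 68 dia, 135 high; origin under its base
- bottle_b: glass bottle, blue cap, 56 dia, 115 high; origin under its base
- jar: glass jar, white lid, 68 dia, 60 high; origin under its base
- dishes: stack of three glass dishes, 90 dia, 43 high; origin under its base
Things that resemble listed ones, but are neither listed nor needed, are in the scene too. Leave any red look-alike of the part that bears pin_grip alone.

How it is judged:
By the outcome, as a careful person would: the job done as asked, in the order asked, and still so for the second after the job is handed in, with the robot touching nothing.
It also fails if it takes over 72 s, if anything falls off the work surface, if the arm or the gripper's body presses on something with over 40 N, if the wrist force passes 120 N, or if a joint passes its speed limit or range.

## Working session

There is one attempt and no reset: what is moved stays moved. The work goes in short steps, Python scripts to look and compute and a tool call to move; the robot and the scene stay as the last step left them, time stands still between calls to the robot, and variables do not carry over. Pictures are saved under pics/ and viewed, at most 10 in all, crops included, and the job is handed in when it is done.

Besides the shell and the picture viewer there is one more tool, called as a command line: name --argument value ..., lists and objects as JSON in quotes. send_rows: Moves the arm, as the interface text tells. Its arguments: {"type":"object","properties":{"plan":{"type":"array","items":{"type":"object","properties":{"hand":{"type":"number"},"x":{"type":"number"},"y":{"type":"number"},"z":{"type":"number"},"turn":{"type":"number"}}}},"force":{"type":"number"}},"required":["plan"]}

```bash
mkdir -p pics
cat > h.py <<'E'
import numpy as np, cv2
from plant import r
from scipy.spatial.transform import Rotation as R
np.set_printoptions(precision=4,suppress=True)
def Rm(o):
    o=np.array(o,float)
    return o if o.shape==(3,3) else R.from_rotvec(o).as_matrix()
def snap(n,f):
    s=r.snapshot(n); cv2.imwrite('pics/'+f,s['frame'][:,:,::-1]); 
    np.savez('pics/'+f+'.npz',**{k:np.array(v) for k,v in s.items()}); return s
def load(f): return dict(np.load('pics/'+f+'.npz'))
def proj(s,p):
    c=Rm(s['orientation']).T@(np.array(p,float)-s['origin']); K=s['camera_matrix']
    v=K@np.array([c[0],-c[1],-c[2]]); return v[:2]/v[2]
def ray(s,u):
    d=np.linalg.inv(s['camera_matrix'])@np.array([u[0],u[1],1.]); return Rm(s['orientation'])@np.array([d[0],-d[1],-d[2]])
def atz(s,u,z):
    d=ray(s,u); o=np.array(s['origin']); return o+d*(z-o[2])/d[2]
def tri(obs):
    A=np.zeros((3,3));b=np.zeros(3)
    for s,u in obs:
        d=ray(s,u);d/=np.linalg.norm(d);P=np.eye(3)-np.outer(d,d);A+=P;b+=P@s['origin']
    return np.linalg.solve(A,b)
E
python3 - <<'E'
from h import *
for n in ('scene','side','wrist'):
    s=snap(n,n+'0.png'); print(n,{k:np.array(v) for k,v in s.items() if k!='frame'})
a=[cv2.imread(f'pics/{n}0.png') for n in ('scene','side')]
for n,i in zip(('scene','side'),a): cv2.imwrite(f'pics/{n}0b.png',cv2.resize(i,(800,600),interpolation=cv2.INTER_CUBIC))
print(r.state())
E
```

```text
scene {'camera_matrix': array([[477.0496,   0.    , 276.5819],
       [  0.    , 477.0496, 205.9059],
       [  0.    ,   0.    ,   1.    ]]), 'origin': array([ 1.1985, -0.7914,  0.9155]), 'orientation': array([0.8508, 0.3437, 0.6869])}
side {'camera_matrix': array([[388.48  ,   0.    , 280.1771],
       [  0.    , 388.48  , 215.1623],
       [  0.    ,   0.    ,   1.    ]]), 'origin': array([ 0.3273, -0.8816,  0.5455]), 'orientation': array([ 1.1001, -0.1037, -0.1987])}
wrist {'camera_matrix': array([[338.2557,   0.    , 286.573 ],
       [  0.    , 338.2557, 209.2286],
       [  0.    ,   0.    ,   1.    ]]), 'origin': array([0.5996, 0.066 , 0.3713]), 'orientation': array([-0.2683,  0.0013, -0.0015])}
{'t': 0.15, 'joints': array([-0.0567,  0.0917,  1.2316, -0.    ,  1.8198, -0.0567]), 'dq': array([ 0.0006, -0.0025, -0.005 , -0.0001, -0.0004,  0.0013]), 'joint_torque': array([  0.0012, -45.9373, -41.8527,  -0.    ,   0.0095,  -0.    ]), 'tool_pos': array([0.5998, 0.    , 0.2384]), 'tcp_rot': array([-2.2206, -2.2206,  0.0016]), 'contact_force': array([ 0.8885,  0.1637, -0.4274]), 'torque': array([-0.0378,  0.0302, -0.0289]), 'grip_force': 0.0, 'opening': 0.0853058235632774}
```

View pics/scene0b.png

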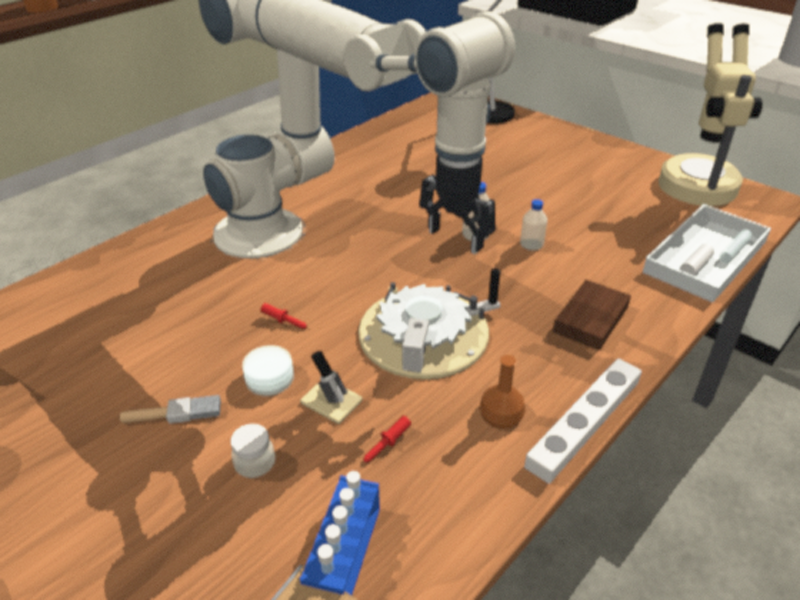

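View pics/side0b.png

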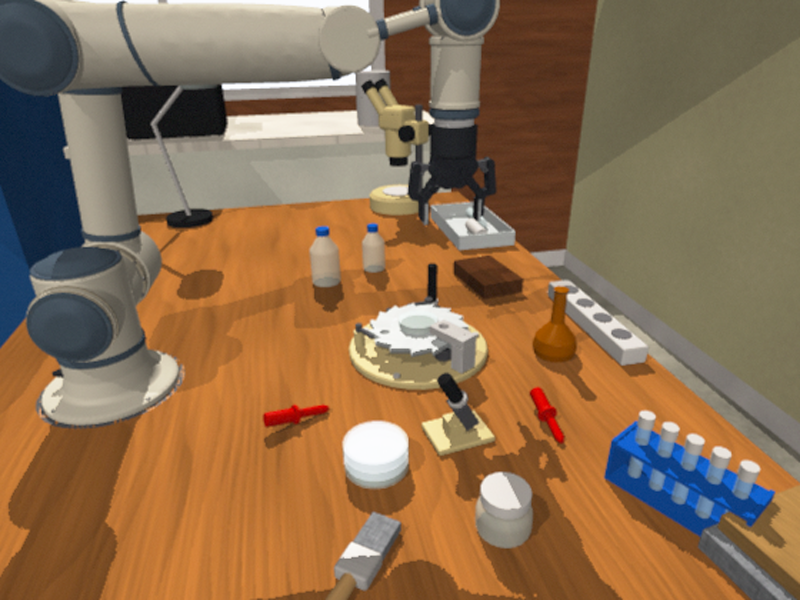

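The scene view (800 px) shows the index table at (424,330), its post top at (495,271), the bracket at (416,340) and the pin rest at (330,395). The side view has the table at (419,345), post top at (432,266), bracket at (455,335) and pin handle at (450,388). Next I'll enlarge crops of both.

Run:
```python
from h import *
a=cv2.imread('pics/scene0.png')[180:300,205:365]; b=cv2.imread('pics/side0.png')[180:330,235:355]; w=cv2.imread('pics/wrist0.png')
out=np.zeros((600,800,3),np.uint8)
A=cv2.resize(a,None,fx=2.5,fy=2.5,interpolation=cv2.INTER_CUBIC); out[:300,:400]=A
W=cv2.resize(w,(400,300),interpolation=cv2.INTER_AREA); out[300:,:400]=W
B=cv2.resize(b,None,fx=3.33333,fy=3.33333,interpolation=cv2.INTER_CUBIC); out[:B.shape[0],400:400+B.shape[1]]=B[:600,:400]
cv2.imwrite('pics/comp.png',out)
```

```text
(no output)
```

View pics/comp.png

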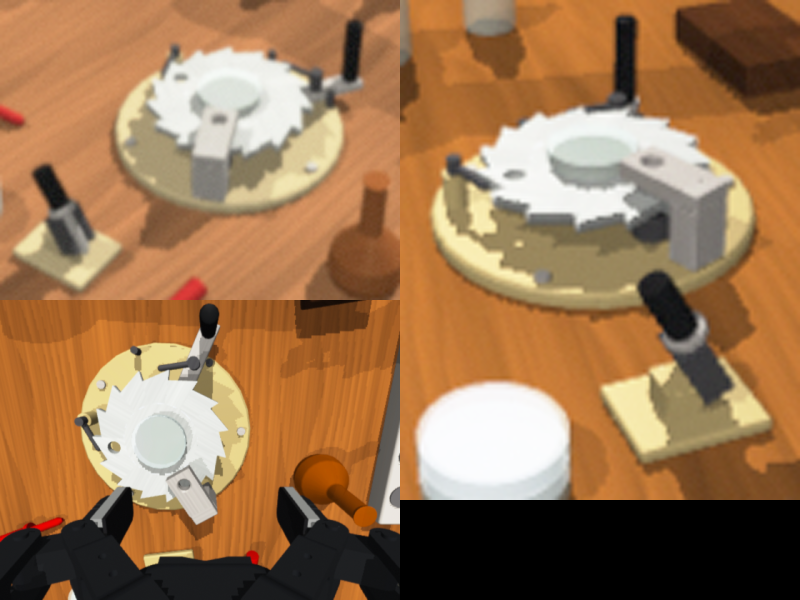

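```bash
cat > m.py <<'E'
from h import *
S,D,W=load('scene0.png'),load('side0.png'),load('wrist0.png')
fs=lambda p:(205+p[0]/2.5,180+p[1]/2.5)
fd=lambda p:(235+(p[0]-400)*.3,180+p[1]*.3)
fw=lambda p:(p[0]*1.4,(p[1]-300)*1.4)
pts={'post':((354,24),(626,18),(209,314),.110),'bh':((219,118),(651,160),(185,484),.076),'th':((181,77),(514,174),(114,447),.052),'dish':((226,92),(594,143),(162,443),.066),
'htop':((43,171),(653,280),None,.1),'collar':((66,209),(684,331),None,.065),
'cR':((122,247),(771,415),None,.01),'cB':((80,288),(648,458),None,.01),'cL':((12,253),(600,388),None,.01)}
for n,(a,b,c,z) in pts.items():
    o=[(S,fs(a)),(D,fd(b))]+([(W,fw(c))] if c else [])
    P=tri(o); print(n,P,'| z-plane:',*[atz(s,u,z)[:2] for s,u in o],'| res',*[np.round(proj(s,P)-u,1) for s,u in o])
E
python3 m.py
```

```text
post [0.6051 0.1303 0.1118] | z-plane: [0.6045 0.1324] [0.6074 0.1349] [0.6036 0.1307] | res [-0.2 -0.1] [-0.3  0.1] [ 2.2 -0. ]
bh [ 0.5733 -0.0623  0.0774] | z-plane: [ 0.5716 -0.0613] [ 0.5746 -0.0599] [ 0.5731 -0.0624] | res [0.2 0.1] [-0.2  0. ] [0.1 0.5]
th [ 0.4764 -0.0177  0.0542] | z-plane: [ 0.4743 -0.0156] [ 0.4776 -0.0144] [ 0.4751 -0.0181] | res [0.  0.1] [-0.2 -0.1] [0.5 0.2]
dish [ 0.5423 -0.011   0.0668] | z-plane: [ 0.5411 -0.0143] [ 0.544  -0.0049] [ 0.5436 -0.0091] | res [ 1.1 -0.6] [-0.1  0.9] [-1.4  2.1]
htop [ 0.5175 -0.2618  0.1078] | z-plane: [ 0.5123 -0.2582] [ 0.5208 -0.2484] | res [ 0.1 -0.6] [0.4 0.6]
collar [ 0.5395 -0.256   0.0639] | z-plane: [ 0.5405 -0.2569] [ 0.539 -0.257] | res [ 0.  -0.1] [0.1 0.1]
cR [ 0.5932 -0.243   0.0041] | z-plane: [ 0.5803 -0.2212] [ 0.5898 -0.2823] | res [-2.4  8.9] [-5.2 -9.6]
cB [ 0.5299 -0.236  -0.0644] | z-plane: [ 0.5879 -0.2877] [ 0.5039 -0.3027] | res [ 0.8 -3.7] [2.3 3.9]
cL [ 0.4921 -0.2858  0.0252] | z-plane: [ 0.5027 -0.3021] [ 0.4919 -0.232 ] | res [ 1.5 -9.7] [ 6.6 10.5]
```

Run:
```python
from h import *
S,D=load('scene0.png'),load('side0.png')
for n,s,u,z in [('a',D,(322,231),.135),('b',D,(373,228),.115),('s1',S,(537,203),.115),('s1',S,(537,203),.135),('s2',S,(483,187),.135)]: print(n,atz(s,np.array(u)*.7,z))
```

```text
a [0.401  0.3318 0.135 ]
b [0.5261 0.3818 0.115 ]
s1 [0.5267 0.3976 0.115 ]
s1 [0.5434 0.3679 0.135 ]
s2 [0.4124 0.346  0.135 ]
```

send_rows --plan '[{"x":1,"y":0,"hand":-0.3},{"x":1,"hand":-0.3},{"x":1,"hand":-0.3},{"x":1,"hand":-0.3},{"x":1,"hand":-0.3},{"x":0.2,"y":0.2,"hand":-0.3},{"z":1,"hand":-0.3},{"hand":-0.3}]'

```text
invalid input at $.plan[0]: expected keys hand, x, y, z, turn
```

send_rows --plan '[{"x":1,"y":0,"z":0,"turn":0,"hand":-0.3},{"x":1,"y":0,"z":0,"turn":0,"hand":-0.3},{"x":1,"y":0,"z":0,"turn":0,"hand":-0.3},{"x":1,"y":0,"z":0,"turn":0,"hand":-0.3},{"x":1,"y":0,"z":0,"turn":0,"hand":-0.3},{"x":0.2,"y":0.2,"z":0,"turn":0,"hand":-0.3},{"x":0,"y":0,"z":1,"turn":0,"hand":-0.3},{"x":0,"y":0,"z":0,"turn":0,"hand":-0.3}]'

```text
t: 0.82
tool_pos: [0.604, 0.1301, 0.2094]
tcp_rot: [-2.218, -2.22, 0.009]
contact_force: [-0.7, -0.3, -1.0]
opening: 0.0298
grip_force: 0.0
```

Run:
```python
from h import *
s=snap('wrist','w1.png'); d=snap('scene','s1.png')
o=np.zeros((420,800,3),np.uint8); o[:300,:400]=cv2.resize(s['frame'][:,:,::-1],(400,300),interpolation=cv2.INTER_AREA)
o[:300,400:]=cv2.resize(d['frame'][170:320,220:420,::-1],(400,300),interpolation=cv2.INTER_CUBIC)
cv2.imwrite('pics/c1.png',o[:300])
```

```text
(no output)
```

View pics/c1.png

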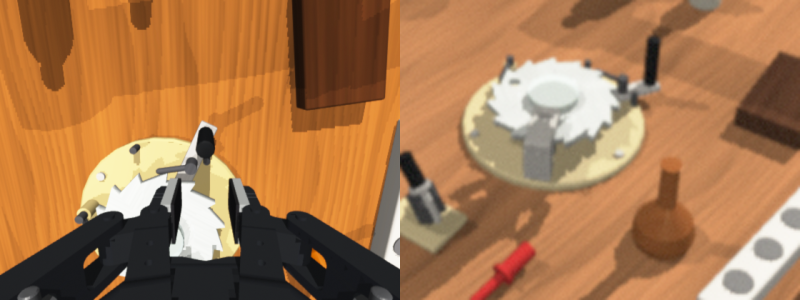

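The wrist view (400 px) shows the post top at (208,133), between the fingers' lines. I'll compute its position.

Run:
```python
from h import *
W=load('w1.png'); S=load('s1.png')
print(atz(W,(208*1.4,132*1.4),.110), atz(S,(220+253/2,170+39/2),.110)); print(r.state()['tool_pos'])
```

```text
[0.6062 0.1498 0.11  ] [0.604  0.1326 0.11  ]
[0.6044 0.1294 0.2127]
```

Run:
```python
from h import *
W=load('w1.png')
for v in (148,152): print(atz(W,(205*1.4,v*1.4),.110))
print(proj(W,(.605,.132,.11))/1.4,proj(W,(.605,.132,.028))/1.4)
```

```text
[0.6033 0.1336 0.11  ]
[0.6033 0.1294 0.11  ]
[206.6978 149.5366] [206.561  133.0256]
```

The post is at (0.604, 0.132), so I'll descend around it.

send_rows --plan '[{"x":0.1,"y":0,"z":1,"turn":0,"hand":-0.3},{"x":0,"y":0,"z":1,"turn":0,"hand":-0.3},{"x":0,"y":0,"z":1,"turn":0,"hand":-0.3},{"x":0,"y":0,"z":1,"turn":0,"hand":-0.3},{"x":0,"y":0,"z":1,"turn":0,"hand":-0.3},{"x":0,"y":0,"z":0.5,"turn":0,"hand":-0.3},{"x":0,"y":0,"z":0,"turn":0,"hand":-0.3},{"x":0,"y":0,"z":0,"turn":0,"hand":-0.3}]'

```text
t: 1.58
tool_pos: [0.6052, 0.132, 0.0775]
tcp_rot: [2.222, 2.221, -0.0]
contact_force: [0.4, -0.4, 0.7]
opening: 0.0297
grip_force: 0.0
```

Run:
```python
from h import *
c=np.array([.5395,-.0075])
for k in range(9):
    a=1.13+.07*k; print(k, c+.155*np.array([np.cos(a),np.sin(a)]))
```

```text
0 [0.6056 0.1327]
1 [0.5957 0.137 ]
2 [0.5854 0.1405]
3 [0.575  0.1434]
4 [0.5643 0.1455]
5 [0.5536 0.1469]
6 [0.5427 0.1475]
7 [0.5319 0.1473]
8 [0.5211 0.1464]
```

send_rows --plan '[{"x":0.17,"y":-0.4,"z":0,"turn":0,"hand":-0.3},{"x":0.14,"y":-0.41,"z":0,"turn":0,"hand":-0.3},{"x":0.11,"y":-0.42,"z":0,"turn":0,"hand":-0.3},{"x":0.08,"y":-0.43,"z":0,"turn":0,"hand":-0.3},{"x":0.05,"y":-0.43,"z":0,"turn":0,"hand":-0.3},{"x":0.03,"y":-0.43,"z":0,"turn":0,"hand":-0.3},{"x":0,"y":-0.43,"z":0,"turn":0,"hand":-0.3},{"x":0,"y":0,"z":0,"turn":0,"hand":-0.3}]'

```text
t: 2.25
tool_pos: [0.5325, 0.1479, 0.0808]
tcp_rot: [2.218, 2.22, 0.01]
contact_force: [2.4, 0.9, 1.1]
opening: 0.0295
grip_force: 1.1
```

send_rows --plan '[{"x":-0.03,"y":-0.3,"z":0,"turn":0,"hand":-0.3},{"x":0,"y":-0.2,"z":0,"turn":0,"hand":-0.3},{"x":0,"y":0,"z":0,"turn":0,"hand":-0.3}]'

```text
t: 2.5
tool_pos: [0.5207, 0.1467, 0.0802]
tcp_rot: [2.219, 2.219, 0.009]
contact_force: [3.1, 0.9, 2.1]
opening: 0.0298
grip_force: 1.7
```

send_rows --plan '[{"x":0,"y":-0.12,"z":0,"turn":0,"hand":-0.3},{"x":0,"y":-0.08,"z":0,"turn":0,"hand":-0.3},{"x":0,"y":0,"z":0,"turn":0,"hand":-0.3}]'

```text
t: 2.75
tool_pos: [0.5155, 0.1461, 0.079]
tcp_rot: [2.22, 2.219, 0.005]
contact_force: [4.9, 0.4, 4.0]
opening: 0.0302
grip_force: 2.5
```

send_rows --plan '[{"x":0,"y":-0.08,"z":0,"turn":0,"hand":-0.3},{"x":0,"y":0,"z":0,"turn":0,"hand":-0.3}]'

```text
t: 2.92
tool_pos: [0.514, 0.146, 0.0786]
tcp_rot: [2.219, 2.218, 0.007]
contact_force: [8.0, -0.0, 4.2]
opening: 0.0301
grip_force: 4.0
```

Force is rising at about the expected stop. I'll press a bit more to confirm it.

send_rows --plan '[{"x":0,"y":-0.12,"z":0,"turn":0,"hand":-0.3},{"x":0,"y":0,"z":0,"turn":0,"hand":-0.3},{"x":0,"y":0,"z":0,"turn":0,"hand":-0.3}]'

```text
t: 3.17
tool_pos: [0.5139, 0.146, 0.0786]
tcp_rot: [2.217, 2.214, 0.015]
contact_force: [21.1, 1.5, -2.6]
opening: 0.0302
grip_force: 11.0
```

Run:
```python
from h import *
s=snap('side','d2.png'); d=snap('scene','s2.png')
o=np.zeros((400,800,3),np.uint8); o[:]=0
o[:,:400]=cv2.resize(s['frame'][190:310,235:355,::-1],(400,400),interpolation=cv2.INTER_CUBIC)
o[:,400:]=cv2.resize(d['frame'][185:285,240:340,::-1],(400,400),interpolation=cv2.INTER_CUBIC)
cv2.imwrite('pics/c2.png',o)
```

```text
(no output)
```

View pics/c2.png

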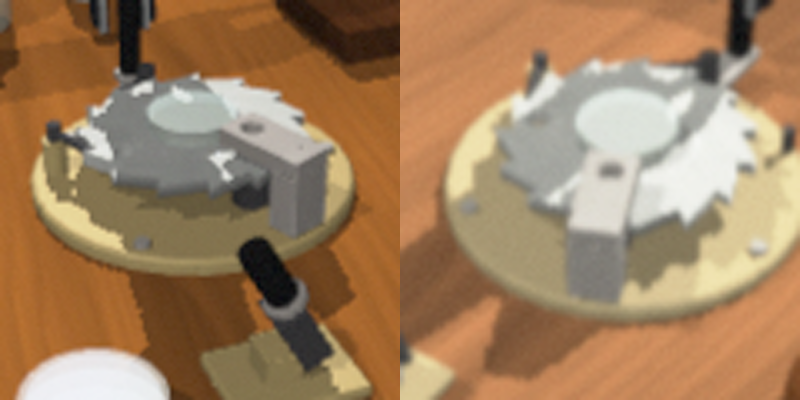

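The disc is now shadowed, and the hole seems to be near (537,118) in the right panel. I'll compare that with predictions for whole teeth short.

Run:
```python
from h import *
S,D=load('s2.png'),load('d2.png'); c=np.array([.5395,-.0075])
for k in (5,4.73,4,3,2,1,0):
    a=-1.02-k*.4189; p=[*(c+.065*np.array([np.cos(a),np.sin(a)])),.052]
    u,v=proj(D,p),proj(S,p); print(k,(u-[235,190])*400/120,(v-[240,185])*4+[400,0])
g=[cv2.createCLAHE(4,(4,4)).apply(cv2.resize(cv2.cvtColor(f[y:y+60,x:x+80],cv2.COLOR_RGB2GRAY),(400,300),interpolation=cv2.INTER_CUBIC)) for f,x,y in((D['frame'],242,205),(S['frame'],255,192))]
cv2.imwrite('pics/c2b.png',np.hstack(g))
```

```text
5 [108.9633 138.0103] [555.8272  99.2042]
4.73 [111.4635 142.3952] [549.5702 104.3611]
4 [123.3909 153.3675] [537.4444 120.3449]
3 [150.3623 164.6004] [533.8906 144.9876]
2 [185.0968 169.288 ] [546.4601 168.9775]
1 [220.7328 166.3506] [573.5627 187.9047]
0 [250.1293 156.4435] [610.584  198.0258]
```

View pics/c2b.png

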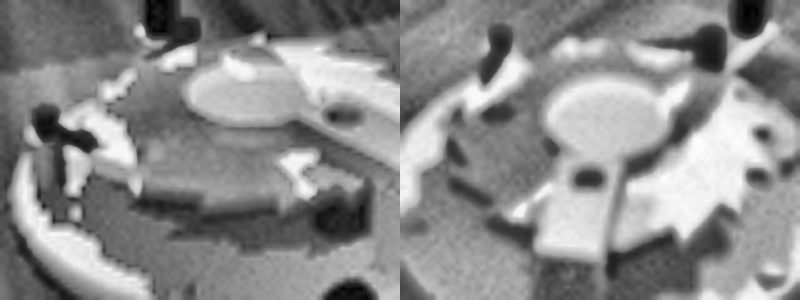

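Contrast enhancement shows the hole at right panel (497,112), which matches exactly 4 teeth short. That leaves four more full strokes, so I'll return the lever.

send_rows --plan '[{"x":0.03,"y":0.5,"z":0,"turn":0,"hand":-0.3},{"x":0,"y":0.5,"z":0,"turn":0,"hand":-0.3},{"x":-0.03,"y":0.5,"z":0,"turn":0,"hand":-0.3},{"x":-0.08,"y":0.5,"z":0,"turn":0,"hand":-0.3},{"x":-0.12,"y":0.5,"z":0,"turn":0,"hand":-0.3},{"x":-0.16,"y":0.5,"z":0,"turn":0,"hand":-0.3},{"x":-0.2,"y":0.5,"z":0,"turn":0,"hand":-0.3},{"x":0,"y":0.2,"z":0,"turn":0,"hand":-0.3}]'

```text
t: 3.93
tool_pos: [0.6017, 0.131, 0.0757]
tcp_rot: [-2.222, -2.219, 0.004]
contact_force: [0.4, 0.1, 0.3]
opening: 0.0294
grip_force: 0.0
```

send_rows --plan '[{"x":0,"y":0,"z":0,"turn":0,"hand":-0.3},{"x":0,"y":0,"z":0,"turn":0,"hand":-0.3}]'

```text
t: 4.1
tool_pos: [0.6005, 0.1322, 0.0759]
tcp_rot: [-2.22, -2.22, 0.003]
contact_force: [0.1, 0.6, -0.5]
opening: 0.03
grip_force: 0.0
```

send_rows --plan '[{"x":0.18,"y":-0.46,"z":0,"turn":0,"hand":-0.3},{"x":0.15,"y":-0.48,"z":0,"turn":0,"hand":-0.3},{"x":0.12,"y":-0.48,"z":0,"turn":0,"hand":-0.3},{"x":0.08,"y":-0.48,"z":0,"turn":0,"hand":-0.3},{"x":0.05,"y":-0.48,"z":0,"turn":0,"hand":-0.3},{"x":0.01,"y":-0.48,"z":0,"turn":0,"hand":-0.3},{"x":-0.03,"y":-0.48,"z":0,"turn":0,"hand":-0.3},{"x":0,"y":-0.2,"z":0,"turn":0,"hand":-0.3}]'

```text
t: 4.77
tool_pos: [0.5136, 0.1475, 0.0773]
tcp_rot: [2.218, 2.221, 0.009]
contact_force: [29.0, 5.3, -15.7]
opening: 0.03
grip_force: 14.0
```

send_rows --plan '[{"x":0,"y":-0.03,"z":0,"turn":0,"hand":-0.3},{"x":0,"y":0,"z":0,"turn":0,"hand":-0.3},{"x":0,"y":0,"z":0,"turn":0,"hand":-0.3}]'

```text
t: 5.02
tool_pos: [0.5139, 0.1475, 0.0772]
tcp_rot: [2.218, 2.22, 0.01]
contact_force: [13.1, 4.3, -5.1]
opening: 0.0299
grip_force: 6.7
```

send_rows --plan '[{"x":0.03,"y":0.5,"z":0,"turn":0,"hand":-0.3},{"x":-0.01,"y":0.5,"z":0,"turn":0,"hand":-0.3},{"x":-0.05,"y":0.5,"z":0,"turn":0,"hand":-0.3},{"x":-0.08,"y":0.5,"z":0,"turn":0,"hand":-0.3},{"x":-0.12,"y":0.5,"z":0,"turn":0,"hand":-0.3},{"x":-0.16,"y":0.5,"z":0,"turn":0,"hand":-0.3},{"x":-0.2,"y":0.5,"z":0,"turn":0,"hand":-0.3},{"x":0,"y":0.1,"z":0,"turn":0,"hand":-0.3}]'

```text
t: 5.68
tool_pos: [0.6025, 0.1308, 0.0765]
tcp_rot: [2.222, 2.221, -0.002]
contact_force: [0.2, -0.1, 0.5]
opening: 0.0301
grip_force: 0.0
```

send_rows --plan '[{"x":0,"y":0,"z":0,"turn":0,"hand":-0.3},{"x":0,"y":0,"z":0,"turn":0,"hand":-0.3}]'

```text
t: 5.85
tool_pos: [0.6011, 0.1318, 0.0765]
tcp_rot: [-2.22, -2.221, 0.002]
contact_force: [-0.8, -0.8, -0.4]
opening: 0.0297
grip_force: 0.0
```

send_rows --plan '[{"x":0.18,"y":-0.48,"z":0,"turn":0,"hand":-0.3},{"x":0.15,"y":-0.48,"z":0,"turn":0,"hand":-0.3},{"x":0.12,"y":-0.48,"z":0,"turn":0,"hand":-0.3},{"x":0.08,"y":-0.48,"z":0,"turn":0,"hand":-0.3},{"x":0.05,"y":-0.48,"z":0,"turn":0,"hand":-0.3},{"x":0.01,"y":-0.48,"z":0,"turn":0,"hand":-0.3},{"x":-0.03,"y":-0.48,"z":0,"turn":0,"hand":-0.3},{"x":0,"y":-0.2,"z":0,"turn":0,"hand":-0.3}]'

```text
t: 6.52
tool_pos: [0.5137, 0.1468, 0.0777]
tcp_rot: [2.218, 2.221, 0.01]
contact_force: [26.3, 5.0, -16.1]
opening: 0.0298
grip_force: 13.5
```

send_rows --plan '[{"x":0,"y":-0.03,"z":0,"turn":0,"hand":-0.3},{"x":0,"y":0,"z":0,"turn":0,"hand":-0.3},{"x":0,"y":0,"z":0,"turn":0,"hand":-0.3}]'

```text
t: 6.77
tool_pos: [0.514, 0.1468, 0.0775]
tcp_rot: [2.218, 2.22, 0.01]
contact_force: [11.3, 4.3, -3.9]
opening: 0.0299
grip_force: 5.7
```

send_rows --plan '[{"x":0.03,"y":0.5,"z":0,"turn":0,"hand":-0.3},{"x":-0.01,"y":0.5,"z":0,"turn":0,"hand":-0.3},{"x":-0.05,"y":0.5,"z":0,"turn":0,"hand":-0.3},{"x":-0.08,"y":0.5,"z":0,"turn":0,"hand":-0.3},{"x":-0.12,"y":0.5,"z":0,"turn":0,"hand":-0.3},{"x":-0.16,"y":0.5,"z":0,"turn":0,"hand":-0.3},{"x":-0.2,"y":0.5,"z":0,"turn":0,"hand":-0.3},{"x":0,"y":0.1,"z":0,"turn":0,"hand":-0.3}]'

```text
t: 7.43
tool_pos: [0.6028, 0.1301, 0.0766]
tcp_rot: [2.222, 2.22, -0.001]
contact_force: [-0.0, 0.6, -0.2]
opening: 0.0297
grip_force: 0.0
```

send_rows --plan '[{"x":0,"y":0,"z":0,"turn":0,"hand":-0.3},{"x":0,"y":0,"z":0,"turn":0,"hand":-0.3}]'

```text
t: 7.6
tool_pos: [0.6014, 0.1311, 0.0766]
tcp_rot: [-2.221, -2.221, 0.001]
contact_force: [0.1, -0.7, -0.7]
opening: 0.0299
grip_force: 0.0
```

send_rows --plan '[{"x":0.18,"y":-0.48,"z":0,"turn":0,"hand":-0.3},{"x":0.15,"y":-0.48,"z":0,"turn":0,"hand":-0.3},{"x":0.12,"y":-0.48,"z":0,"turn":0,"hand":-0.3},{"x":0.08,"y":-0.48,"z":0,"turn":0,"hand":-0.3},{"x":0.05,"y":-0.48,"z":0,"turn":0,"hand":-0.3},{"x":0.01,"y":-0.48,"z":0,"turn":0,"hand":-0.3},{"x":-0.03,"y":-0.48,"z":0,"turn":0,"hand":-0.3},{"x":0,"y":-0.2,"z":0,"turn":0,"hand":-0.3}]'

```text
t: 8.27
tool_pos: [0.5136, 0.146, 0.0777]
tcp_rot: [2.218, 2.221, 0.009]
contact_force: [26.7, 5.8, -14.4]
opening: 0.0301
grip_force: 13.6
```

send_rows --plan '[{"x":0,"y":-0.03,"z":0,"turn":0,"hand":-0.3},{"x":0,"y":0,"z":0,"turn":0,"hand":-0.3},{"x":0,"y":0,"z":0,"turn":0,"hand":-0.3}]'

```text
t: 8.52
tool_pos: [0.514, 0.146, 0.0776]
tcp_rot: [2.219, 2.221, 0.009]
contact_force: [9.5, 4.4, -2.9]
opening: 0.0302
grip_force: 4.9
```

send_rows --plan '[{"x":0.03,"y":0.5,"z":0,"turn":0,"hand":-0.3},{"x":-0.01,"y":0.5,"z":0,"turn":0,"hand":-0.3},{"x":-0.05,"y":0.5,"z":0,"turn":0,"hand":-0.3},{"x":-0.08,"y":0.5,"z":0,"turn":0,"hand":-0.3},{"x":-0.12,"y":0.5,"z":0,"turn":0,"hand":-0.3},{"x":-0.16,"y":0.5,"z":0,"turn":0,"hand":-0.3},{"x":-0.2,"y":0.5,"z":0,"turn":0,"hand":-0.3},{"x":0,"y":0.1,"z":0,"turn":0,"hand":-0.3}]'

```text
t: 9.18
tool_pos: [0.6031, 0.1293, 0.0766]
tcp_rot: [2.222, 2.22, -0.001]
contact_force: [0.6, -0.1, -0.2]
opening: 0.0293
grip_force: 0.0
```

Run:
```python
from h import *
d=snap('side','d3.png');s=snap('scene','s3.png'); 
g=[cv2.createCLAHE(3,(4,4)).apply(cv2.resize(cv2.cvtColor(f[y:y+60,x:x+80],cv2.COLOR_RGB2GRAY),(400,300),interpolation=cv2.INTER_CUBIC)) for f,x,y in((d['frame'],242,205),(s['frame'],255,192))]
cv2.imwrite('pics/c3.png',np.hstack(g))
c=np.array([.5395,-.0075])
for k in (2,1,0):
    a=-1.02-k*.4189; p=[*(c+.065*np.array([np.cos(a),np.sin(a)])),.052]
    print(k,(proj(d,p)-[242,205])*5,(proj(s,p)-[255,192])*5+[400,0])
print(r.state()['tool_pos'])
```

```text
2 [242.6452 178.932 ] [508.0752 176.2218]
1 [296.0992 174.5259] [541.9533 199.8808]
0 [340.194  159.6652] [588.2301 212.5323]
[0.6021 0.1301 0.0765]
```

View pics/c3.png

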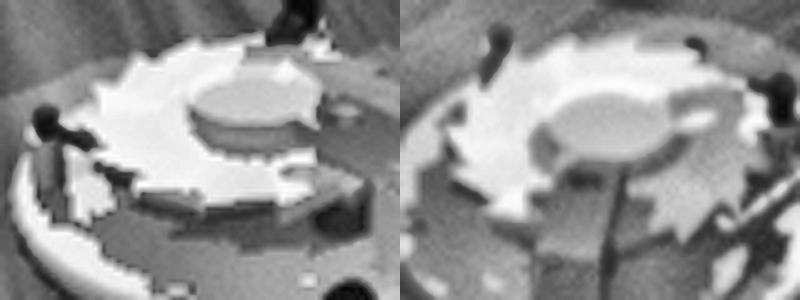

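The hole is no longer visible at the 2-, 3- or 4-teeth positions. The area around left panel (243,179) is plain bright metal. That fits one tooth short, partly under the bracket's shadow, so one stroke remains.

send_rows --plan '[{"x":0.18,"y":-0.48,"z":0,"turn":0,"hand":-0.3},{"x":0.15,"y":-0.48,"z":0,"turn":0,"hand":-0.3},{"x":0.14,"y":-0.48,"z":0,"turn":0,"hand":-0.3},{"x":0.1,"y":-0.48,"z":0,"turn":0,"hand":-0.3},{"x":0.05,"y":-0.48,"z":0,"turn":0,"hand":-0.3},{"x":0.01,"y":-0.48,"z":0,"turn":0,"hand":-0.3},{"x":-0.03,"y":-0.48,"z":0,"turn":0,"hand":-0.3},{"x":0,"y":-0.22,"z":0,"turn":0,"hand":-0.3}]'

```text
t: 9.95
tool_pos: [0.5136, 0.1463, 0.0775]
tcp_rot: [2.218, 2.221, 0.009]
contact_force: [30.5, 6.2, -18.2]
opening: 0.03
grip_force: 15.1
```

send_rows --plan '[{"x":0,"y":-0.05,"z":0,"turn":0,"hand":-0.3},{"x":0,"y":0,"z":0,"turn":0,"hand":-0.3},{"x":0,"y":0,"z":0,"turn":0,"hand":-0.3}]'

```text
t: 10.2
tool_pos: [0.5139, 0.1463, 0.0773]
tcp_rot: [2.218, 2.22, 0.011]
contact_force: [14.2, 5.2, -7.0]
opening: 0.0298
grip_force: 7.4
```

send_rows --plan '[{"x":0.03,"y":0.5,"z":0,"turn":0,"hand":-0.3},{"x":-0.01,"y":0.5,"z":0,"turn":0,"hand":-0.3},{"x":-0.05,"y":0.5,"z":0,"turn":0,"hand":-0.3},{"x":-0.08,"y":0.5,"z":0,"turn":0,"hand":-0.3},{"x":-0.12,"y":0.5,"z":0,"turn":0,"hand":-0.3},{"x":-0.14,"y":0.5,"z":0,"turn":0,"hand":-0.3},{"x":-0.16,"y":0.5,"z":0,"turn":0,"hand":-0.3},{"x":0,"y":0.2,"z":0,"turn":0,"hand":-0.3}]'

```text
t: 10.87
tool_pos: [0.6045, 0.1313, 0.0766]
tcp_rot: [2.222, 2.221, -0.001]
contact_force: [0.0, 0.1, 0.3]
opening: 0.03
grip_force: 0.0
```

send_rows --plan '[{"x":0,"y":0,"z":-1,"turn":0,"hand":-0.3},{"x":0,"y":0,"z":-1,"turn":0,"hand":-0.3},{"x":0,"y":0,"z":-1,"turn":0,"hand":-0.3},{"x":0,"y":0,"z":-1,"turn":0,"hand":-0.3},{"x":0,"y":0,"z":-1,"turn":0,"hand":0.3},{"x":0,"y":0,"z":-1,"turn":0,"hand":0.3},{"x":0,"y":0,"z":0,"turn":0,"hand":0.3}]'

```text
t: 11.45
tool_pos: [0.6048, 0.1325, 0.2338]
tcp_rot: [2.217, 2.219, 0.011]
contact_force: [-0.0, -0.2, 0.9]
opening: 0.0555
grip_force: 0.0
```

Five strokes were made, each to the stop. On the way to the pin I'll stop with the wrist camera above the bracket hole and look straight down it.

send_rows --plan '[{"x":-1,"y":-0.1,"z":0,"turn":0,"hand":0.3},{"x":-1,"y":-0.1,"z":0,"turn":0,"hand":0.3},{"x":-1,"y":-0.1,"z":0,"turn":0,"hand":0.3},{"x":-1,"y":-0.1,"z":0,"turn":0,"hand":0.3},{"x":-1,"y":-0.2,"z":0,"turn":0,"hand":0.3},{"x":-1,"y":-0.2,"z":0,"turn":0,"hand":0.3},{"x":-1,"y":-0.2,"z":0,"turn":0,"hand":0.3},{"x":-1,"y":-0.2,"z":0,"turn":0,"hand":0.3}]'

```text
t: 12.12
tool_pos: [0.5731, -0.0687, 0.2263]
tcp_rot: [-2.22, -2.221, 0.001]
contact_force: [0.4, -0.5, 0.7]
opening: 0.0558
grip_force: 0.0
```

send_rows --plan '[{"x":-1,"y":-0.1,"z":0,"turn":0,"hand":0.3},{"x":-1,"y":0,"z":0,"turn":0,"hand":0.3},{"x":-0.4,"y":0,"z":0,"turn":0,"hand":0.3},{"x":0,"y":0,"z":0,"turn":0,"hand":0.3},{"x":0,"y":0,"z":0,"turn":0,"hand":0.3}]'

```text
t: 12.53
tool_pos: [0.5714, -0.1276, 0.2264]
tcp_rot: [-2.221, -2.22, -0.0]
contact_force: [-0.1, 0.3, 0.1]
opening: 0.0557
grip_force: 0.0
```

Run:
```python
from h import *
s=snap('wrist','w4.png')
print(r.state()['tool_pos'],proj(s,(.573,-.062,.076)),proj(s,(.573,-.062,.052)),proj(s,(.541,-.259,.062)))
f=s['frame'][:,:,::-1]; u=proj(s,(.573,-.062,.076)).astype(int)
x0,y0=max(u[0]-50,0),max(u[1]-50,0); print(x0,y0)
o=np.zeros((400,800,3),np.uint8); o[:,:400]=cv2.resize(f[y0:y0+100,x0:x0+100],(400,400),interpolation=cv2.INTER_CUBIC); o[:300,400:]=cv2.resize(f,(400,300),interpolation=cv2.INTER_AREA)
cv2.imwrite('pics/c4.png',o)
```

```text
[ 0.5716 -0.1271  0.2266] [288.8482 116.9504] [288.671  116.9209] [256.91   320.6753]
238 66
```

View pics/c4.png

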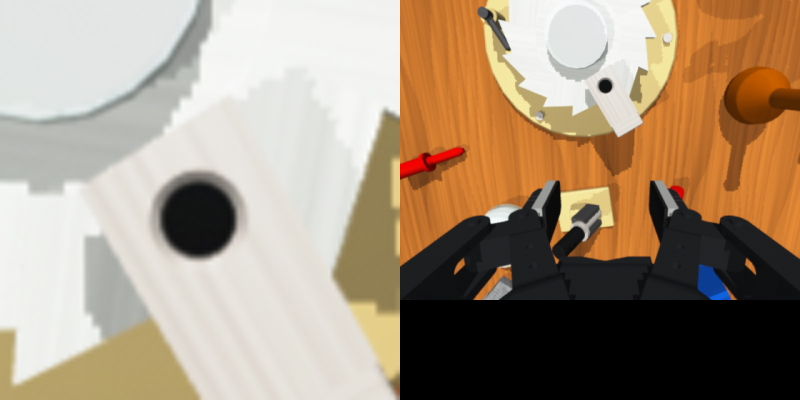

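Looking straight down, the bracket hole is at px (288,120.5) and black all the way through, so it is aligned. The pin leans to the lower left, from the trough at (598,212) to the handle at (560,248). I'll refine both from this view.

Run:
```python
from h import *
W=load('w4.png'); f=lambda x,y:((x-400)*1.4,y*1.4)
print('bh',atz(W,(288,120.5),.076))
for n,u,z in [('footTL',f(561,190),.01),('footTR',f(608,187),.01),('footBR',f(613,227),.01)]: print(n,atz(W,u,z))
u=[int(v) for v in f(585,225)]
im=W['frame'][u[1]-70:u[1]+50,u[0]-80:u[0]+80,::-1]; print(u[0]-80,u[1]-70)
cv2.imwrite('pics/c5.png',cv2.resize(im,(800,600),interpolation=cv2.INTER_CUBIC))
psi=.165;col=np.array([.541,-.259,.062])
for psi in(.1,.165,.25):
  a=np.array([-.479*np.cos(psi),-.479*np.sin(psi),.8776]);print(psi,[((proj(W,col+d*a)-[u[0]-80,u[1]-70])*5).round() for d in (0,.0285,.051)])
```

```text
bh [ 0.5723 -0.0648  0.076 ]
footTL [ 0.5021 -0.2234  0.01  ]
footTR [ 0.576  -0.2185  0.01  ]
footBR [ 0.5843 -0.2897  0.01  ]
179 245
0.1 [array([390., 378.]), array([306., 463.]), array([230., 539.])]
0.165 [array([390., 378.]), array([306., 467.]), array([231., 547.])]
0.25 [array([390., 378.]), array([308., 472.]), array([234., 557.])]
```

View pics/c5.png

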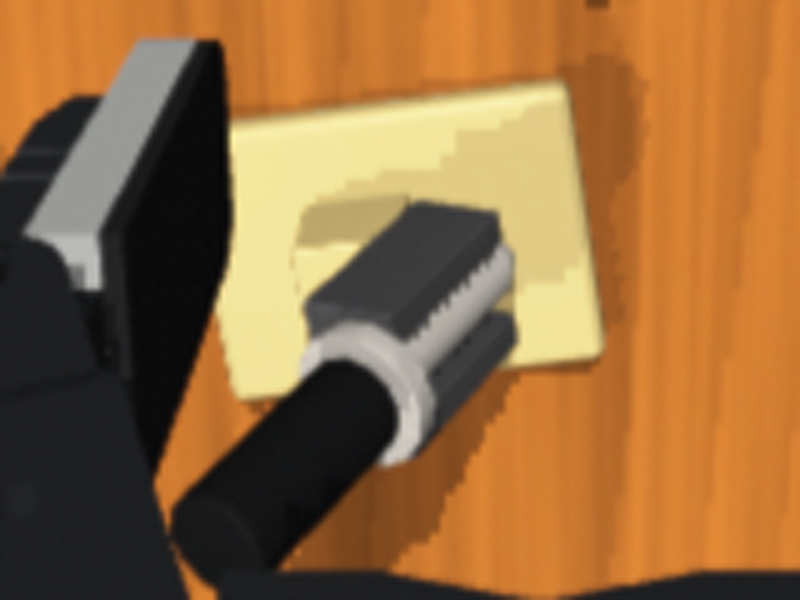

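The collar is at crop (372,392) and the handle top at (218,548), within 2 mm of prediction. The foot yaw is about 0.13. I'll move over the handle and turn the tool.

send_rows --plan '[{"x":-0.9,"y":-0.33,"z":0,"turn":0,"hand":0.3},{"x":-0.9,"y":-0.33,"z":0,"turn":0,"hand":0.3},{"x":-0.9,"y":-0.33,"z":0,"turn":0,"hand":0.3},{"x":-0.9,"y":-0.33,"z":0,"turn":0,"hand":0.3},{"x":-0.9,"y":-0.33,"z":0,"turn":0,"hand":0.3},{"x":-0.9,"y":-0.33,"z":0,"turn":0,"hand":0.3},{"x":0,"y":0,"z":0,"turn":6.9,"hand":0.3},{"x":0,"y":0,"z":0,"turn":6.9,"hand":0.3}]'

```text
t: 13.25
tool_pos: [0.5222, -0.2629, 0.2267]
tcp_rot: [-2.477, -1.931, -0.0]
contact_force: [0.7, 0.3, 0.8]
opening: 0.0559
grip_force: 0.0
```

send_rows --plan '[{"x":0,"y":0,"z":0,"turn":6.9,"hand":0.3},{"x":0,"y":0,"z":0,"turn":6.9,"hand":0.3},{"x":0,"y":0,"z":0,"turn":6.9,"hand":0.3},{"x":0,"y":0,"z":0,"turn":6.9,"hand":0.3},{"x":0,"y":0,"z":0,"turn":6.9,"hand":0.3},{"x":0,"y":0,"z":0,"turn":6.9,"hand":0.3},{"x":0,"y":0,"z":0,"turn":6.9,"hand":0.3},{"x":0,"y":0,"z":0,"turn":6.9,"hand":0.3}]'

```text
t: 13.92
tool_pos: [0.5229, -0.2613, 0.2268]
tcp_rot: [-3.089, -0.567, -0.0]
contact_force: [-0.5, 0.5, -0.0]
opening: 0.0555
grip_force: 0.0
```

send_rows --plan '[{"x":0,"y":0,"z":0,"turn":6.9,"hand":0.3},{"x":0,"y":0,"z":1,"turn":6.9,"hand":0.3},{"x":0,"y":0,"z":1,"turn":0,"hand":0.3},{"x":0,"y":0,"z":0.5,"turn":0,"hand":0.3},{"x":0,"y":0,"z":0,"turn":0,"hand":0.3},{"x":0,"y":0,"z":0,"turn":0,"hand":0.3}]'

```text
t: 14.42
tool_pos: [0.5223, -0.2621, 0.1639]
tcp_rot: [-3.134, -0.2, 0.002]
contact_force: [1.3, 0.0, 0.9]
opening: 0.0555
grip_force: 0.0
```

```bash
cat > t.py <<'E'
from h import *
s=r.state(); p=np.array(s['tool_pos']); M=Rm(s['tcp_rot']); print('pos',p,'toolx',M[:,0],'tooly',M[:,1],'z',M[:,2],'F',s['contact_force'])
import sys
if len(sys.argv)>3:
    d=np.array([float(v) for v in sys.argv[1:4]])-p; print('units',M.T@d/.025)
E
python3 t.py .5227 -.2625 .082
```

```text
pos [ 0.5223 -0.2621  0.1639] toolx [ 0.9919  0.1272 -0.0013] tooly [ 0.1272 -0.9919 -0.0012] z [-0.0014  0.001  -1.    ] F [1.2838 0.0023 0.9177]
units [0.0196 0.0203 3.2751]
```

Descend 3.25 units and grip.

send_rows --plan '[{"x":0,"y":0,"z":0.8,"turn":0,"hand":0.3},{"x":0,"y":0,"z":0.8,"turn":0,"hand":0.3},{"x":0,"y":0,"z":0.8,"turn":0,"hand":0.3},{"x":0,"y":0,"z":0.6,"turn":0,"hand":0.3},{"x":0,"y":0,"z":0.25,"turn":0,"hand":0.3},{"x":0,"y":0,"z":0,"turn":0,"hand":0.3},{"x":0,"y":0,"z":0,"turn":0,"hand":0.3}]'

```text
t: 15.0
tool_pos: [0.523, -0.2635, 0.0847]
tcp_rot: [3.134, 0.198, 0.003]
contact_force: [0.2, 0.7, -0.1]
opening: 0.0553
grip_force: 0.0
```

send_rows --plan '[{"x":0,"y":0,"z":0,"turn":0,"hand":-0.2},{"x":0,"y":0,"z":0,"turn":0,"hand":-0.35},{"x":0,"y":0,"z":0,"turn":0,"hand":-0.6},{"x":0,"y":0,"z":0,"turn":0,"hand":-0.9},{"x":0,"y":0,"z":0,"turn":0,"hand":-0.9},{"x":0,"y":0,"z":0,"turn":0,"hand":-0.9},{"x":0,"y":0,"z":0,"turn":0,"hand":-0.9}]' --force 30

```text
t: 15.58
tool_pos: [0.5229, -0.2635, 0.0847]
tcp_rot: [3.134, 0.197, 0.003]
contact_force: [-0.7, 1.3, 6.7]
opening: 0.0213
grip_force: 29.5
```

Gripped at 22 mm opening. I'll lift along the axis.

send_rows --plan '[{"x":-0.19,"y":0,"z":-0.35,"turn":0,"hand":-0.9},{"x":-0.19,"y":0,"z":-0.35,"turn":0,"hand":-0.9},{"x":-0.19,"y":0,"z":-0.35,"turn":0,"hand":-0.9},{"x":-0.19,"y":0,"z":-0.35,"turn":0,"hand":-0.9},{"x":-0.38,"y":0,"z":-0.7,"turn":0,"hand":-0.9},{"x":-0.38,"y":0,"z":-0.7,"turn":0,"hand":-0.9},{"x":0,"y":0,"z":-0.7,"turn":0,"hand":-0.9},{"x":0,"y":0,"z":0,"turn":0,"hand":-0.9}]'

```text
t: 16.25
tool_pos: [0.4846, -0.2692, 0.1752]
tcp_rot: [3.131, 0.195, 0.006]
contact_force: [1.3, -0.7, 0.2]
opening: 0.0212
grip_force: 29.6
```

```bash
python3 t.py .5725 -.0635 .2
python3 - <<'E'
from h import *
d=snap('side','d6.png'); s=snap('scene','s6.png'); p=np.array(r.state()['tool_pos'])
o=np.zeros((400,800,3),np.uint8)
for i,c in enumerate((d,s)):
    u=proj(c,p-[0,0,.03]).astype(int); print(u-50); o[:,400*i:400*i+400]=cv2.resize(c['frame'][u[1]-50:u[1]+50,u[0]-50:u[0]+50,::-1],(400,400),interpolation=cv2.INTER_CUBIC)
cv2.imwrite('pics/c6.png',o)
E
```

```text
pos [ 0.4846 -0.2692  0.1752] toolx [0.9922 0.1242 0.0037] tooly [ 0.1242 -0.9922  0.0043] z [ 0.0042 -0.0038 -1.    ] F [ 1.2717 -0.6929  0.2162]
units [ 4.5152 -7.7219 -1.0073]
[245 204]
[159 183]
```

View pics/c6.png

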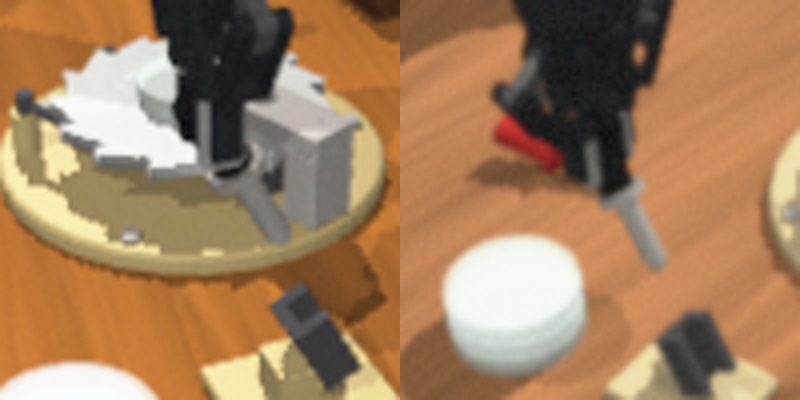

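The pin is held and still tilted. Its foot is at side crop (283,240) and scene crop (657,265). That was my tenth view, so I'll triangulate these and work numerically from here.

Run:
```python
from h import *
D,S=load('d6.png'),load('s6.png'); p=np.array(r.state()['tool_pos']); g=p+[0,0,.011]
fd=lambda x,y:(245+x/4,204+y/4); fs=lambda x,y:(159+(x-400)/4,183+y/4)
f=tri([(D,fd(281,238)),(S,fs(657,265))]); c=tri([(D,fd(233,172)),(S,fs(622,192))])
print('foot',f,f-g,np.linalg.norm(f-g),'collar',c,c-g,np.linalg.norm(f-c)); a=(g-f)/np.linalg.norm(g-f); print('axis',a)
a=np.array([-.475,-.062,.878]); f2=g-.0896*a; print(f2,[np.round(proj(s,f2)-u,1) for s,u in((D,fd(281,238)),(S,fs(657,265)))])
```

```text
foot [ 0.525  -0.265   0.1108] [ 0.0407  0.0034 -0.0712] 0.08210961249445974 collar [ 0.4993 -0.2654  0.154 ] [ 0.015   0.003  -0.0281] 0.05023481481752551
axis [-0.4962 -0.0411  0.8672]
[ 0.5269 -0.2628  0.1034] [array([0.6, 2.6]), array([1.4, 1.9])]
```

The foot is about (+40, +4, -64) mm from the TCP. I'll set the tilted foot into the bracket hole, then swing the handle upright about it.

send_rows --plan '[{"x":0.2,"y":-0.5,"z":0,"turn":0,"hand":-0.9},{"x":0.37,"y":-1,"z":0,"turn":0,"hand":-0.9},{"x":0.37,"y":-1,"z":0,"turn":0,"hand":-0.9},{"x":0.37,"y":-1,"z":0,"turn":0,"hand":-0.9},{"x":0.37,"y":-1,"z":0,"turn":0,"hand":-0.9},{"x":0.37,"y":-1,"z":0,"turn":0,"hand":-0.9},{"x":0.37,"y":-1,"z":0,"turn":0,"hand":-0.9},{"x":0.4,"y":-1,"z":0,"turn":0,"hand":-0.9}]'

```text
t: 17.02
tool_pos: [0.5303, -0.0709, 0.1684]
tcp_rot: [-3.134, -0.198, 0.005]
contact_force: [0.6, 0.4, -1.4]
opening: 0.021
grip_force: 29.7
```

send_rows --plan '[{"x":0.06,"y":-0.23,"z":0.3,"turn":0,"hand":-0.9},{"x":0,"y":0,"z":0.3,"turn":0,"hand":-0.9},{"x":0,"y":0,"z":0.3,"turn":0,"hand":-0.9},{"x":0,"y":0,"z":0,"turn":0,"hand":-0.9},{"x":0,"y":0,"z":0,"turn":0,"hand":-0.9}]'

```text
t: 17.43
tool_pos: [0.5309, -0.0681, 0.1465]
tcp_rot: [-3.135, -0.195, 0.004]
contact_force: [-0.1, -0.5, -1.2]
opening: 0.021
grip_force: 29.7
```

```bash
python3 t.py .532 -.0682 .1436
python3 - <<'E'
from h import *
# segment shaft numerically: print where bracket hole and predicted foot project, and a small gray patch
d=snap('side','d7.png'); s=snap('scene','s7.png'); p=np.array(r.state()['tool_pos'])
f=p+[.0405,.0045,-.0636]
for n,c in(('side',d),('scene',s)):
    u=proj(c,f); print(n,u,proj(c,(.5725,-.0637,.076)))
    x,y=u.astype(int); g=cv2.cvtColor(c['frame'],cv2.COLOR_RGB2GRAY); print(x-14,y-14); print(g[y-14:y+14:1,x-14:x+16:1])
E
```

```text
pos [ 0.5309 -0.0681  0.1465] toolx [ 0.9923  0.124  -0.0028] tooly [ 0.124  -0.9923 -0.0005] z [-0.0028  0.0002 -1.    ] F [-0.0924 -0.5032 -1.191 ]
units [0.0436 0.0086 0.1147]
side [309.8268 225.8982] [309.9248 228.814 ]
295 211
[[105  73  59  53  37  28  34  66 116 140 106 101 110 111 111 111 112 113
  111 107 109 111 112 109 109 109 112 112 107 107]
 [126  43  21  21  25  50  72 101 122 127 105 102 116 111 112 110 111 112
  111 110 106 107 112 110 112 110 108 110 109 109]
 [161  97  77  66  69  91 112 117 122 121 134 153 149 111 111 110 112 111
  113 112 111 107 110 112 111 110 110 109 110 109]
 [145 132 124 109 111 115 119 119 119 128 169 206 166 101 112 112 112 113
  112 112 110 107 109 110 113 112 110 109 112 111]
 [183 125 108 114 121 123 118 121 119 117 145 183 149 141 141 124 118 113
  111 113 111 108 109 108 111 110 110 108 107 109]
 [231 190 163 157 155 134 114 120 122 119 125 165 202 204 191 171 167 161
  156 147 139 121 120 116 111 112 110 112 109 111]
 [240 239 230 226 223 181 121 117 120 122 117 127 184 224 225 225 223 224
  220 209 192 170 169 156 124 113 112 112 11
[... 5487 characters left out ...]
219 220 218 219 219 220
  218 200 185 207 218 219 221 219 220 218 220 217]
 [229 223 187 162 167 189 208 218 216 218 218 219 219 218 219 218 219 218
  211 193 188 213 220 221 220 219 217 219 218 221]
 [204 201 174 156 168 195 211 218 217 217 217 219 220 220 221 217 219 219
  208 187 196 212 220 219 217 217 219 219 221 222]
 [151 160 149 142 166 199 213 217 216 216 218 219 220 220 217 220 218 217
  201 185 201 215 217 218 217 219 221 220 219 218]
 [116 120 122 128 151 195 214 218 219 220 218 220 218 220 219 221 219 215
  196 182 203 215 218 219 220 221 218 212 210 202]
 [111 111 112 118 152 195 217 219 218 218 220 219 220 219 220 218 218 210
  184 182 205 216 219 220 216 216 205 185 172 159]]
```

In both images the shaft tip is at the hole: side about (310,227), scene about (291,227). Lower gently.

send_rows --plan '[{"x":0.04,"y":0,"z":0.1,"turn":0,"hand":-0.9},{"x":0,"y":0,"z":0.1,"turn":0,"hand":-0.9},{"x":0,"y":0,"z":0.08,"turn":0,"hand":-0.9},{"x":0,"y":0,"z":0,"turn":0,"hand":-0.9},{"x":0,"y":0,"z":0,"turn":0,"hand":-0.9}]'

```text
t: 17.95
tool_pos: [0.5331, -0.0674, 0.1413]
tcp_rot: [3.135, 0.197, 0.002]
contact_force: [1.3, -1.1, -0.1]
opening: 0.0213
grip_force: 29.7
```

send_rows --plan '[{"x":0,"y":0,"z":0.08,"turn":0,"hand":-0.9},{"x":0,"y":0,"z":0.08,"turn":0,"hand":-0.9},{"x":0,"y":0,"z":0,"turn":0,"hand":-0.9},{"x":0,"y":0,"z":0,"turn":0,"hand":-0.9}]'

```text
t: 18.28
tool_pos: [0.5335, -0.0675, 0.1376]
tcp_rot: [3.134, 0.197, 0.004]
contact_force: [3.7, -3.3, 2.5]
opening: 0.0209
grip_force: 29.8
```

The contact pushes toward +x and -y, which means the shaft rests on the hole's rim with its foot inside. I'll swing it upright in stages.

send_rows --plan '[{"x":0.19,"y":0.05,"z":-0.07,"turn":0,"hand":-0.9},{"x":0.19,"y":0,"z":-0.07,"turn":0,"hand":-0.9},{"x":0.2,"y":0,"z":-0.06,"turn":0,"hand":-0.9},{"x":0.2,"y":0,"z":-0.05,"turn":0,"hand":-0.9},{"x":0,"y":0,"z":0,"turn":0,"hand":-0.9},{"x":0,"y":0,"z":0,"turn":0,"hand":-0.9}]'

```text
t: 18.78
tool_pos: [0.5511, -0.0659, 0.1427]
tcp_rot: [-3.135, -0.197, 0.007]
contact_force: [-4.2, -1.2, 3.7]
opening: 0.0212
grip_force: 30.5
```

send_rows --plan '[{"x":0.2,"y":0,"z":-0.03,"turn":0,"hand":-0.9},{"x":0.2,"y":0,"z":-0.02,"turn":0,"hand":-0.9},{"x":0,"y":0,"z":0,"turn":0,"hand":-0.9},{"x":0,"y":0,"z":0,"turn":0,"hand":-0.9}]'

```text
t: 19.12
tool_pos: [0.5615, -0.0647, 0.1445]
tcp_rot: [-3.135, -0.197, 0.004]
contact_force: [-5.3, -1.0, 4.4]
opening: 0.0213
grip_force: 31.7
```

Run:
```python
from h import *
d=snap('side','d8.png'); s=snap('scene','s8.png'); print(r.state()['tool_pos'])
p=np.array(r.state()['tool_pos'])
for n,c in(('side',d),('scene',s)):
    print(n,'tips',proj(c,p-[0,0,.008]),'hole',proj(c,(.5725,-.0637,.076)),'coll pred upright',proj(c,(.5725,-.0637,p[2]+.011-.034)))
    x,y=proj(c,(.5725,-.0637,.1)).astype(int); g=cv2.cvtColor(c['frame'],cv2.COLOR_RGB2GRAY); print(x-14,y-14)
    for row in g[y-12:y+20,x-16:x+17]: print(''.join('%x'%(v//16) for v in row))
```

```text
[ 0.5616 -0.0647  0.1445]
side tips [306.1922 207.625 ] hole [309.9248 228.814 ] coll pred upright [310.2869 212.5184]
296 206
777654442125774456677777776666666
666544445414666667a96676667666666
666434358711233327ca6676666666666
75533338c711111238b76666667676666
93333338c754445567666667666666666
c66788888887788787666667776676666
eccdddddb788888877777666666666666
eeeeeeeeeb99988876776666667676666
eefeeeeeeedd977777aa9977766776667
ffffffeeeeeea67779deddbba86777666
ffffffeeeeeec67778ceeeeec97777776
fffffffffeeed77777beeeec887776777
eeeeeffffffed98877aefeedca9777776
dddddeeefffeea78879deeeeeedb97777
ddddddddeeeeeb78878ceeeeeeeedb987
dddddddddeeeed88878ceeeeeeeeeeca8
ddddddddddeedc88877aeeeeeeeecbba8
dddddddddddedc988878cdeeeeddb8678
dddddddddddddc878878abcdeeddcb768
dddddddcddddca8788779ccccdddddbab
dddcccbbcdddc9778878adddddddddddd
cccba9889bcddb878878adddddddddddd
99999988889bcdc97778adddddddddddd
9999998778889bca7878adddddddddddd
99999988777788888788adddddddddddd
a9999998888888888887adddddddddccd
999999998998788788889cddddddddccd
99999acbccca778888888accddddddddd
cbaccdeeeedb778888888
[... 604 characters left out ...]
97889cddedeeeedeeddc
eeeedbaa99bcc98789bddddddeddddcbc
eeeedbaa999bb98888bddeddeddddcbab
eeeeebaa999bba8878addeddddcbbaabc
eeeeecaaaabccb87889cdddccbaa99acd
eeeeecbaaacddc98789cddcca9999bcdd
eeeeeedbabcddc98889bcdcba999acdde
eeeeeeedbbcddb97778accca99abcdeee
eeeeeeeedcccba877789bbbaacdeeeeee
efeeeeeeedcba987888abbbadeeeeeeee
eeeeeeeeecba98899aabccbbeefffeeee
eeeeeeeeca9999abcccddcbceeeeeeeee
eeeeeeeca999abcdddddddbcdeeeeeeee
eeeeedca9abbccddddddddbcddeddeeee
eeeedbaaabdddddddddddcbdddddddddd
eeedbaabccdddddddddddccdddddddddd
cccca9acdddddddddddddbcdddddddddd
899a98acddddddddddddcbcdddddddddd
7777779cddddddddddddcbcddddddddcb
7766679cddddddddddddbbcdddddcbaa8
877778adddddddddddddabddddcba8877
```

The ASCII crops show the shaft nearly upright with its foot in the hole. I'll finish the swing and start lowering.

send_rows --plan '[{"x":0.2,"y":0,"z":0,"turn":0,"hand":-0.9},{"x":0.22,"y":0,"z":0.02,"turn":0,"hand":-0.9},{"x":0,"y":0,"z":0.1,"turn":0,"hand":-0.9},{"x":0,"y":0,"z":0.1,"turn":0,"hand":-0.9},{"x":0,"y":0,"z":0,"turn":0,"hand":-0.9},{"x":0,"y":0,"z":0,"turn":0,"hand":-0.9}]'

```text
t: 19.72
tool_pos: [0.5721, -0.0634, 0.1379]
tcp_rot: [-3.135, -0.197, 0.003]
contact_force: [-2.7, -2.1, -1.2]
opening: 0.0212
grip_force: 32.4
```

send_rows --plan '[{"x":0,"y":0,"z":0.1,"turn":0,"hand":-0.9},{"x":0,"y":0,"z":0.1,"turn":0,"hand":-0.9},{"x":0,"y":0,"z":0,"turn":0,"hand":-0.9},{"x":0,"y":0,"z":0,"turn":0,"hand":-0.9}]'

```text
t: 20.05
tool_pos: [0.5723, -0.0634, 0.1333]
tcp_rot: [-3.135, -0.197, 0.002]
contact_force: [-4.0, -2.5, -0.3]
opening: 0.0211
grip_force: 32.4
```

send_rows --plan '[{"x":-0.05,"y":0.03,"z":0.1,"turn":0,"hand":-0.9},{"x":0,"y":0,"z":0.1,"turn":0,"hand":-0.9},{"x":0,"y":0,"z":0.1,"turn":0,"hand":-0.9},{"x":0,"y":0,"z":0.1,"turn":0,"hand":-0.9},{"x":0,"y":0,"z":0,"turn":0,"hand":-0.9},{"x":0,"y":0,"z":0,"turn":0,"hand":-0.9}]'

```text
t: 20.55
tool_pos: [0.5717, -0.0641, 0.1237]
tcp_rot: [-3.135, -0.198, -0.001]
contact_force: [0.6, 0.1, -1.4]
opening: 0.021
grip_force: 32.4
```

send_rows --plan '[{"x":0,"y":0,"z":0.1,"turn":0,"hand":-0.9},{"x":0,"y":0,"z":0.1,"turn":0,"hand":-0.9},{"x":0,"y":0,"z":0.1,"turn":0,"hand":-0.9},{"x":0,"y":0,"z":0,"turn":0,"hand":-0.9},{"x":0,"y":0,"z":0,"turn":0,"hand":-0.9}]' --force 60

```text
t: 20.97
tool_pos: [0.5717, -0.064, 0.1162]
tcp_rot: [-3.135, -0.198, -0.001]
contact_force: [2.5, 1.3, -2.7]
opening: 0.0205
grip_force: 58.8
```

send_rows --plan '[{"x":0.02,"y":0,"z":0.1,"turn":0,"hand":-0.9},{"x":0,"y":0,"z":0.1,"turn":0,"hand":-0.9},{"x":0,"y":0,"z":0.1,"turn":0,"hand":-0.9},{"x":0,"y":0,"z":0,"turn":0,"hand":-0.9},{"x":0,"y":0,"z":0,"turn":0,"hand":-0.9}]'

```text
t: 21.38
tool_pos: [0.5725, -0.064, 0.1107]
tcp_rot: [3.135, 0.198, 0.003]
contact_force: [-0.5, 1.9, 7.3]
opening: 0.0203
grip_force: 60.0
```

send_rows --plan '[{"x":0,"y":0,"z":0.1,"turn":0,"hand":-0.9},{"x":0,"y":0,"z":0.1,"turn":0,"hand":-0.9},{"x":0,"y":0,"z":0,"turn":0,"hand":-0.9},{"x":0,"y":0,"z":0,"turn":0,"hand":-0.9}]'

```text
t: 21.72
tool_pos: [0.5729, -0.064, 0.1074]
tcp_rot: [3.135, 0.198, 0.006]
contact_force: [-2.3, 3.1, 12.7]
opening: 0.0203
grip_force: 60.7
```

send_rows --plan '[{"x":-0.01,"y":0.02,"z":0.1,"turn":0,"hand":-0.9},{"x":0,"y":0,"z":0.1,"turn":0,"hand":-0.9},{"x":0,"y":0,"z":0,"turn":0,"hand":-0.9},{"x":0,"y":0,"z":0,"turn":0,"hand":-0.9}]'

```text
t: 22.05
tool_pos: [0.5733, -0.0641, 0.1033]
tcp_rot: [-3.135, -0.198, -0.009]
contact_force: [-0.9, 4.0, 15.6]
opening: 0.0204
grip_force: 61.1
```

send_rows --plan '[{"x":0,"y":0,"z":0.1,"turn":0,"hand":-0.9},{"x":0,"y":0,"z":0,"turn":0,"hand":-0.9},{"x":0,"y":0,"z":0,"turn":0,"hand":-0.9}]'

```text
t: 22.3
tool_pos: [0.5735, -0.0641, 0.1012]
tcp_rot: [-3.135, -0.198, -0.01]
contact_force: [-1.6, 5.1, 16.9]
opening: 0.0205
grip_force: 61.1
```

send_rows --plan '[{"x":0,"y":0,"z":0.08,"turn":0,"hand":-0.9},{"x":0,"y":0,"z":0,"turn":0,"hand":-0.9},{"x":0,"y":0,"z":0,"turn":0,"hand":-0.9}]'

```text
t: 22.55
tool_pos: [0.5737, -0.064, 0.101]
tcp_rot: [3.135, 0.198, 0.012]
contact_force: [-5.1, 5.4, 23.7]
opening: 0.0211
grip_force: 62.1
```

send_rows --plan '[{"x":-0.04,"y":0.04,"z":0.1,"turn":0,"hand":-0.9},{"x":0,"y":0,"z":0,"turn":0,"hand":-0.9},{"x":0,"y":0,"z":0,"turn":0,"hand":-0.9}]'

```text
t: 22.8
tool_pos: [0.5737, -0.0642, 0.1009]
tcp_rot: [-3.134, -0.199, -0.017]
contact_force: [-6.3, 9.0, 33.6]
opening: 0.0205
grip_force: 63.1
```

```bash
cat > a.py <<'E'
from h import *
import sys
t=sys.argv[1]
for n in('side','scene'):
    c=snap(n,n+t+'.png'); h=np.array([.5725,-.0637,0])
    x,y=proj(c,h+[0,0,.09]).astype(int); g=cv2.cvtColor(c['frame'],cv2.COLOR_RGB2GRAY)
    print(n,'origin',x-16,y-22,'collar bottom/top, handle top rows:',[proj(c,h+[0,0,z]).round(1) for z in(.076,.082,.127)])
    for k,row in enumerate(g[y-22:y+16,x-16:x+17]): print('%3d '%(y-22+k)+''.join('%x'%(v//16) for v in row))
E
python3 a.py 9
```

```text
side origin 294 201 collar bottom/top, handle top rows: [array([309.9, 228.8]), array([310. , 226.7]), array([310.3, 210.5])]
201 888874111111111122222111112332212
202 888873111112221212221111112222114
203 888873111122122122221111111212114
204 888873111111222111341111111111135
205 888873111111112111451111111111247
206 888873111123322112221111111111357
207 888874221135321112211111111111477
208 787754442134111112211111211111476
209 677544443122111111211111211212566
210 666433332111111111221112111124666
211 755333333421111232111111233445666
212 933333334641111364211112356676666
213 c55777777861111476211122576666666
214 dabbbbbccca1111476222112467666666
215 eeeeeeeeeec1111476222222467666666
216 feeeeeeeeed2111476311122467766666
217 ffffffeeeed4111476222212577777776
218 ffffffeeeed5111476322122687777666
219 fffffffffed6111476322222577777777
220 eeeeefffffe71124763211227a8777776
221 dddddeeeffe81114763112129eba87777
222 ddddddddeeea1124762111139dddba987
223 dddddddddeea111466423447beddddca8
224 ddddddddddeb1113576469aceeedcbba8
225 dddddddddded211135547adeeeddb8678
226 dddddddddddd41111223
[... 1340 characters left out ...]
6434359deeeddcbb
221 eeeedbaa974212246645778bdddddcbac
222 eeeeecaa974211246646abbdddcbbaabc
223 eeeeecaa985222246646bcdccbaa99acd
224 eeeeecbaa964222466459ccba9999acdd
225 eeeeeedba986433466468bbb9999acdee
226 efeeeeedba98654566689bba99abcdeee
227 fffeeeeedb9877666679abbaacdeeeeee
228 eeeeeeeeeb9888777789abbbdeeeeeffe
229 eeeeeeeedb988887778abbbbeeefffffe
230 eeeeeeeeca98888888abbbbceeeeeeeee
231 eeeeeeeca98999999abbcbbcdeeeeeeee
232 eeeeedcb99899abcccbcbbacddeeedddd
233 eeeedba99999abddddcccbbdddedddddd
234 eeeeba999899bdddddddcbbdddddddddd
235 cddca999999acdddddddcbcdddddddddd
236 899a999999abddddddddcbcdddddddddd
237 77777789abcdddddddddcbcddddddddcb
238 77676789bcddddddddddbbcddddddbba8
```

The stop is stiff, with no motion for another 2.5 mm of command, and the collar is on the bracket at side row 228. The shaft is no longer visible. I'll relieve the force, release and retreat.

send_rows --plan '[{"x":0,"y":0,"z":-0.2,"turn":0,"hand":-0.9},{"x":0,"y":0,"z":0,"turn":0,"hand":-0.9},{"x":0,"y":0,"z":0,"turn":0,"hand":-0.4},{"x":0,"y":0,"z":0,"turn":0,"hand":-0.2},{"x":0,"y":0,"z":0,"turn":0,"hand":0.2},{"x":0,"y":0,"z":0,"turn":0,"hand":0.2},{"x":0,"y":0,"z":0,"turn":0,"hand":0.2}]'

```text
t: 23.48
tool_pos: [0.5705, -0.0661, 0.0962]
tcp_rot: [3.135, 0.197, -0.002]
contact_force: [-1.1, -0.5, -0.0]
opening: 0.0515
grip_force: 0.0
```

send_rows --plan '[{"x":0,"y":0,"z":-0.5,"turn":0,"hand":0.2},{"x":0,"y":0,"z":-1,"turn":0,"hand":0.2},{"x":0,"y":0,"z":-1,"turn":0,"hand":0.2},{"x":0,"y":0,"z":-1,"turn":0,"hand":0.2},{"x":0,"y":0,"z":-1,"turn":0,"hand":0.2},{"x":0,"y":0,"z":-1,"turn":0,"hand":0.2},{"x":0,"y":0,"z":0,"turn":0,"hand":0.2}]'

```text
t: 24.07
tool_pos: [0.5723, -0.0662, 0.2422]
tcp_rot: [3.133, 0.197, 0.015]
contact_force: [0.2, -0.1, 1.4]
opening: 0.0512
grip_force: 0.0
```

```bash
python3 a.py 10
python3 - <<'E'
from h import *
S=load('scene10.png');g=cv2.cvtColor(S['frame'],cv2.COLOR_RGB2GRAY)
print('post rest',proj(S,(.605,.132,.11)),proj(S,(.605,.132,.05)))
x,y=proj(S,(.605,.132,.09)).astype(int)
for k,row in enumerate(g[y-12:y+16,x-16:x+17]): print('%3d %3d '%(y-12+k,x-16)+''.join('%x'%(v//16) for v in row))
E
```

```text
side origin 294 201 collar bottom/top, handle top rows: [array([309.9, 228.8]), array([310. , 226.7]), array([310.3, 210.5])]
201 888874111114788888888877887777775
202 888873111114788888888887888777777
203 888873111113788888888888778777777
204 888873111113678777777777777777777
205 878763111113577767776677666676666
206 777763111113567776677766766666666
207 777763221113566666677776666666666
208 777654443113544445567776676666666
209 776555553113433333356776667666666
210 666444442223443333246777666666766
211 765443333442333332146677766776666
212 b44334334651111111136667776776666
213 d66888888982111111136666777666776
214 eccddddddec5111111136766776776666
215 fffeeeeeeed7111111136776777776666
216 ffffffeffed7111111137987777777767
217 ffffffeeefd711111114adcca87777777
218 ffffffeeeed711111115beeec97777776
219 fffffffffed811111114beec877777777
220 eeeeffffffea11111105bfedca9877777
221 ddddeeeeffec11111114bfeeeedba8888
222 dddddddeeefd11111112aeeeeeeedcb98
223 dddddddddeed111111129eeeeeeeeeeca
224 dddddddddded111111128deeeeeeeddca
225 dddddddddddd411111128ddeeeeed9789
226 dddddddddddd72111224
[... 2566 characters left out ...]
888877764111114899a999988888
195 330 777888877777631110148999999988888
196 330 778888777777631111147899998888889
197 330 888877777777531111147888888888889
198 330 887777777777521111247878888888899
199 330 887777777777521110257777777888899
200 330 777777777777521111257777777788999
201 330 777777777887421111357777776778999
202 330 777777778887421101357777777778899
203 330 777777888887411111367777777788889
204 330 777788888887411111367777777788888
205 330 777888888887411111367777777888888
206 330 777788888886311111367777778888888
207 330 666778888876311101467777788888888
208 330 655578888875311111467777888888888
209 330 555568888886311112467788888888877
210 330 444478999996311013677788888888778
```

The pin stands upright with its collar on the bracket, and the post is back at rest. As a check, I'll press lightly on the handle top (expected at 0.127) with shut fingers.

send_rows --plan '[{"x":0.01,"y":-0.1,"z":0,"turn":0,"hand":-1},{"x":0,"y":0,"z":0,"turn":0,"hand":-1},{"x":0,"y":0,"z":1,"turn":0,"hand":-1},{"x":0,"y":0,"z":1,"turn":0,"hand":-1},{"x":0,"y":0,"z":1,"turn":0,"hand":-1},{"x":0,"y":0,"z":0.8,"turn":0,"hand":-1},{"x":0,"y":0,"z":0,"turn":0,"hand":-1},{"x":0,"y":0,"z":0,"turn":0,"hand":-1}]'

```text
t: 24.83
tool_pos: [0.57, -0.063, 0.1377]
tcp_rot: [-3.135, -0.198, 0.004]
contact_force: [-0.1, -0.4, -0.2]
opening: -0.0002
grip_force: 0.0
```

send_rows --plan '[{"x":0,"y":0,"z":0.15,"turn":0,"hand":-1},{"x":0,"y":0,"z":0.15,"turn":0,"hand":-1},{"x":0,"y":0,"z":0.1,"turn":0,"hand":-1},{"x":0,"y":0,"z":0,"turn":0,"hand":-1},{"x":0,"y":0,"z":0,"turn":0,"hand":-1}]'

```text
t: 25.25
tool_pos: [0.5725, -0.0631, 0.135]
tcp_rot: [3.134, 0.198, 0.012]
contact_force: [-3.3, 2.0, 21.2]
opening: 0.0
grip_force: 10.2
```

Contact came at tip height 0.127, which is exactly the fully seated height. I'll retreat and hand in.

send_rows --plan '[{"x":0,"y":0,"z":-0.5,"turn":0,"hand":-1},{"x":0,"y":0,"z":-1,"turn":0,"hand":-1},{"x":0,"y":0,"z":-1,"turn":0,"hand":-1},{"x":0,"y":0,"z":-1,"turn":0,"hand":-1},{"x":0,"y":0,"z":-1,"turn":0,"hand":-1},{"x":0,"y":0,"z":0,"turn":0,"hand":-1},{"x":0,"y":0,"z":0,"turn":0,"hand":-1}]'

```text
t: 25.83
tool_pos: [0.5713, -0.0635, 0.2435]
tcp_rot: [3.135, 0.197, 0.004]
contact_force: [-0.7, 0.4, -0.2]
opening: 0.0002
grip_force: 0.0
```

```bash
python3 -c "
from h import *
print(r.state()['tool_pos'], r.sign_off())"
```

```text
the job is handed in; nothing more can be done
[ 0.5713 -0.0635  0.2435] None
```

I handed the job in at about 26 s: five full strokes aligned the disc, the pin is seated with its collar on the bracket, the lever is back at rest, and the arm is clear; sign-off returned no verdict.

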